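# Put steel offcuts back in their profile trays

### The job

Four short steel offcuts stand on end on the workshop bench among four stock trays. Stand each offcut upright in the tray whose black painted outline matches its end profile, centred over the outline and turned to match it (the channel with its open side the same way as the painted one), and let go. Leave the hammer and the blue tin where they are.

Things in the scene. Friction and masses are not known exactly. Their poses are not given: they have to be found in the camera images.
- round_tube: Offcut of round steel tube, pale bare metal, outside diameter 42 mm, wall 5 mm, 65 mm tall, standing on end, about 0.3 kg. Origin: centre of its lower end, z up along the tube.
- square_tube: Offcut of square steel tube, painted red, 40 x 40 mm outside, wall 5 mm, 65 mm tall, standing on end, about 0.35 kg. Origin: centre of its lower end; x and y square to its faces, z up. Any quarter turn is as good.
- channel: Offcut of U-shaped steel channel, rust brown, 65 mm tall, standing on end, about 0.3 kg. Web 50 mm wide (along y), two flanges reaching 30 mm along +x from the back of the web, wall 6 mm; open towards +x. Origin: at the lower end, at the middle of the web's BACK face (so the steel spans x 0 to 30 mm, y -25 to 25 mm, z 0 to 65 mm).
- flat_bar: Offcut of solid flat steel bar, dark grey, 50 mm (along x) by 20 mm (along y), 65 mm tall, standing on end, about 0.5 kg. Origin: centre of its lower end, z up. A half turn is as good.
- tray_round: Fixed square stock tray, 84 mm square, light wood floor 10 mm above the bench, grey lip 6 mm wide rising to 15 mm above the bench (72 mm square inside). Painted in black on its floor: a ring of 42 mm outside diameter, centred. Origin: centre of the tray's underside, on the bench; x and y along its sides, z up.
- tray_square: Fixed square stock tray, 84 mm square, light wood floor 10 mm above the bench, grey lip 6 mm wide rising to 15 mm above the bench (72 mm square inside). Painted in black on its floor: a hollow square of 40 mm, sides along x and y, centred. Origin: centre of the tray's underside, on the bench; x and y along its sides, z up.
- tray_channel: Fixed square stock tray, 84 mm square, light wood floor 10 mm above the bench, grey lip 6 mm wide rising to 15 mm above the bench (72 mm square inside). Painted in black on its floor: a U, 50 mm along y by 30 mm along x, centred, open towards the tray's +x; the back of its web lies at x = -15 mm, which is where the channel's origin belongs (y = 0). Origin: centre of the tray's underside, on the bench; x and y along its sides, z up.
- tray_flat: Fixed square stock tray, 84 mm square, light wood floor 10 mm above the bench, grey lip 6 mm wide rising to 15 mm above the bench (72 mm square inside). Painted in black on its floor: a filled bar of 50 mm along x by 20 mm along y, centred. Origin: centre of the tray's underside, on the bench; x and y along its sides, z up.
- hammer: Loose hammer, wooden handle and steel head, 260 mm long, 26 mm high, lying to the right of the work, a bystander. Origin: on the bench under the middle of its length; x runs from the handle to the head, which spans about y -48 to 40 mm.
- tin: Loose open blue cup-shaped tin, 70 mm across and 75 mm tall, to the left of the work, a bystander. Origin: centre of its underside.
Not all that is in view belongs to the job. Leave any turquoise look-alike of the tray_square alone.

How it is judged:
By the outcome, as a careful person would: the job done as asked, in the order asked, and still so for the second after the job is handed in, with the robot touching nothing.
It also fails if it takes over 102 s, if anything falls off the work surface, if the arm or the gripper's body presses on something with over 40 N, if the wrist force passes 120 N, or if a joint passes its speed limit or range.

### The arm

A 6-joint arm with a two-finger parallel gripper is mounted at the origin on the work surface. World frame = base frame: x ahead of the robot, y to its left, z up, the work surface at z = 0. Lengths are in m, angles in rad, forces in N, time in s.
With the tool pointing down it reaches from about 0.3 to 0.775 m from the base axis. Payload 14.6 kg.
Tool frame: the origin (TCP) lies between the finger pads; the fingertips stand 22 mm ahead of it and the grasp point (between the pads) lies 3 mm ahead of it (arm.tips_ahead is the distance from the TCP to the fingertips, in m); z points along the fingers, y is the direction in which the jaws open and shut (so a half turn about z gives the same grasp; the last joint's range is limited). The gripper opens to 94 mm and grips with 3 to 60 N. Pads are 16 mm wide; open, the fingers measure 119 mm over their backs; the gripper's body (75 mm by 177 mm) begins 78 mm behind the grasp point.
Start: joints at [-1.288, 0.3, 1.521, -0, 1.321, -0.067], TCP at [0.188, -0.517, 0.227] pointing down, gripper open.
Joint ranges: [-3.03, 3.03], [-0.79, 2.21], [0.23, 2.52], [-1.04, 4.18], [0, 3.07], [-2.55, 2.55]. Speed limits (rad/s): [2.22, 2.22, 2.57, 3.14, 3.14, 3.14].

### API

Orientations are given as a rotation vector (axis times angle).
In Python, from rig import observe, viewer, job, arm gives the robot as it stands.
- The arm moves only by the tool play_rows, never from a script. Its argument "rows" is a list of rows, each an object with "slide": the shift along the tool's x, y, z in mm, a list of three; "rot": the turn, a rotation vector about the tool's x, y, z in degrees, a list of three. In form: [{"slide": [x, y, z], "rot": [wx, wy, wz]}, ...]. A call has 1 to 12 rows; each row shifts and turns the commanded pose from where the row before left it, along the tool's axes as they then stand; what a row does not reach is not made up. A row lasts 1/10 s, in which the tool goes at most 50 mm and 8.59 degrees, less where a joint would pass 70% of its speed; a pose out of reach is approached as far as the arm can. A call is refused whole if a number of a shift passes 50 or a number of a turn 8.59, either way. A call with a gripper value outside its range is refused whole. "fingers" is the finger opening in mm, from 0 to 94, set as the call begins (left out, the last holds). The fingers move at their own pace and stop on an object; the grip force is fixed at half the most. Time passes only in rows, so rows that do not move let the fingers close. It gives the time, the measured TCP pose, the force and the opening at its end, in the units of the state.
- observe(): the state, without advancing time (a new reading comes with each control period).
- viewer.read_camera(name): name is "side" or "top"; returns a dict with "pixels" (384x512x3 uint8, red, green, blue), "fx", "fy", "cx", "cy" (pixels), "origin" and "rotation" of the camera in the world. Camera axes: x right, y down, z forward; pixel columns grow to the right and rows downward; lengths in m; the calibration is good to about 2 mm. A picture is of the moment at which its call begins. There is no depth.
- job.sign_off(): hands the job in, once; it reports no verdict.
The state is a dict: "time": time; "joints": joint angles; "joint_vel": joint speeds; "joint_efforts": joint torques, N m; "tool_pos": TCP position; "tcp_rot": TCP orientation; "wrist_force": force on the tool from outside, world axes, zero at the start; "moment": the same for the moment, N m; "opening": opening from 0.0 (shut) to 1.0 (fully open).
Only numpy, scipy, OpenCV 4.12 (cv2) and the standard library are available. Lean on these libraries where they do the work, as an engineer would, in place of code of your own. Each camera call takes 0.05 s, during which the arm holds its last target.

## Working session

There is one attempt and no reset: what is moved stays moved. The work goes in short steps, Python scripts to look and compute and a tool call to move; the robot and the scene stay as the last step left them, time stands still between calls to the robot, and variables do not carry over. Pictures are saved under pics/ and viewed, and the job is handed in when it is done.

Besides the shell and the picture viewer there is one more tool, called after "Request:" in YAML: its name, and indented under it one key for each argument. play_rows: Moves the arm, as the interface text tells. Its arguments: {"type":"object","properties":{"rows":{"type":"array"},"fingers":{"type":"number"}},"required":["rows"]}

```bash
ls; mkdir -p pics; python3 - <<'E'
from rig import observe, viewer, job, arm
import cv2, numpy as np
s=observe(); print(s)
print([a for a in dir(arm) if a[0]!='_'], arm.tips_ahead)
for n in ("top","side"):
    c=viewer.read_camera(n); cv2.imwrite(f"pics/{n}0.png",c["pixels"][:,:,::-1])
    print(n,{k:v for k,v in c.items() if k!="pixels"})
E
```

```text
pics
{'time': 0.0, 'joints': array([-1.28758407e+00,  3.00495410e-01,  1.52155965e+00, -2.24771670e-05,
        1.32069188e+00, -6.66018764e-02]), 'joint_vel': array([-3.22102340e-04, -5.97064898e-04,  1.25904675e-03,  1.26616920e-03,
        7.61751326e-05,  7.21185382e-04]), 'joint_efforts': array([-3.56851167e-03, -5.31807232e+01, -3.52739775e+01,  7.06488127e-02,
        2.42927636e-02, -9.69820371e-05]), 'tool_pos': array([ 0.18842526, -0.51647444,  0.22688204]), 'tcp_rot': array([-3.09253125e+00, -5.46498686e-01,  2.29909700e-04]), 'wrist_force': array([ 0.35182405, -0.19686913,  0.01953009]), 'moment': array([-0.00569374, -0.02538583, -0.00632416]), 'opening': 0.997132931713537}
['IKError', 'tips_ahead'] 0.022
top {'fx': 347.83389278971305, 'fy': 347.83389278971305, 'cx': 255.50353034338175, 'cy': 188.62679275889928, 'origin': array([ 0.39203351, -0.01985555,  1.0325929 ]), 'rotation': array([-2.11923003,  2.16813614, -0.1368768 ])}
side {'fx': 470.3214524021318, 'fy': 470.3214524021318, 'cx': 262.05750472860063, 'cy': 189.33664833705342, 'origin': array([0.23503619, 0.87774523, 1.16457821]), 'rotation': array([-0.44941098,  2.81108079, -1.00544552])}
```

View pics/top0.png

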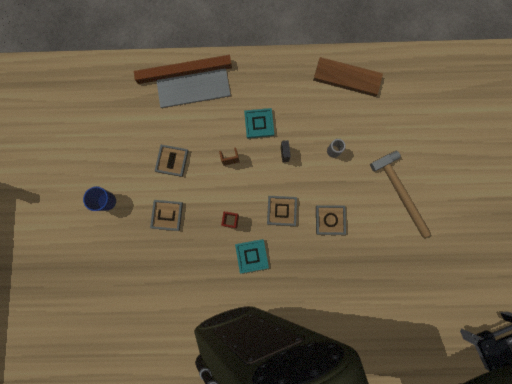

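View pics/side0.png

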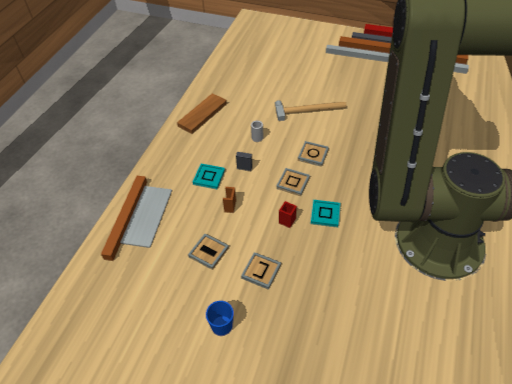

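```bash
python3 - <<'E'
import cv2
t=cv2.imread("pics/top0.png"); s=cv2.imread("pics/side0.png")
cv2.imwrite("pics/top0z.png",cv2.resize(t[100:280,140:360],None,fx=3.6,fy=3.3,interpolation=cv2.INTER_CUBIC))
cv2.imwrite("pics/side0z.png",cv2.resize(s[110:300,170:350],None,fx=3.15,fy=3.15,interpolation=cv2.INTER_CUBIC))
E
```

```text
(no output)
```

View pics/top0z.png

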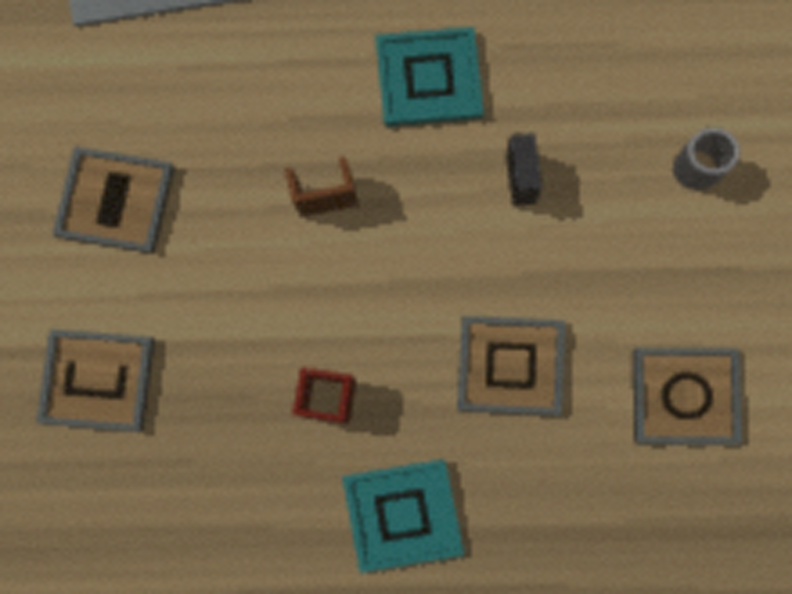

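View pics/side0z.png

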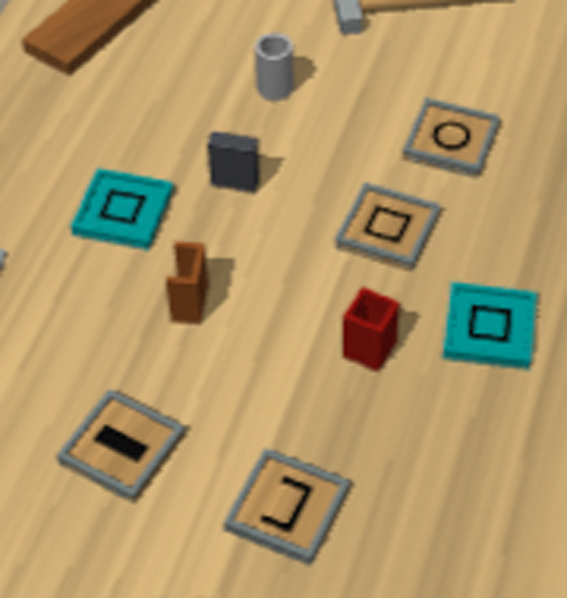

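```bash
cat > fit.py <<'E'
import numpy as np, cv2
from scipy.spatial.transform import Rotation as R
from scipy.optimize import minimize
SS=8
def proj(c,P):
    Rm=R.from_rotvec(c["rotation"]).as_matrix()
    q=(np.asarray(P)-c["origin"])@Rm
    return np.stack([q[:,0]/q[:,2]*c["fx"]+c["cx"],q[:,1]/q[:,2]*c["fy"]+c["cy"]],1)
def ray(c,u,v,z):
    Rm=R.from_rotvec(c["rotation"]).as_matrix()
    d=Rm@np.array([(u-c["cx"])/c["fx"],(v-c["cy"])/c["fy"],1]); o=c["origin"]
    return o+d*(z-o[2])/d[2]
def rect(a,b): return np.array([[-a,-b],[a,-b],[a,b],[-a,b]])/2
th=np.linspace(0,2*np.pi,32,endpoint=False); circ=lambda d: d/2*np.stack([np.cos(th),np.sin(th)],1)
U=np.array([[0,-25],[30,-25],[30,-19],[6,-19],[6,19],[30,19],[30,25],[0,25]])/1000.
prof={"round_tube":(circ(.042),circ(.032)),"square_tube":(rect(.04,.04),rect(.03,.03)),"channel":(U,None),"flat_bar":(rect(.05,.02),None)}
paint={"tray_round":[circ(.042),circ(.032)],"tray_square":[rect(.04,.04),rect(.03,.03)],"tray_channel":[U-[.015,0]],"tray_flat":[rect(.05,.02)]}
paint["tray_round"][1]=None;paint["tray_square"][1]=None
def tf(p,x,y,a,z):
    c,s=np.cos(a),np.sin(a); q=p@np.array([[c,s],[-s,c]])+[x,y]
    return np.column_stack([q,np.full(len(q),z)])
def labels(c,name,pose,L,box,zb=0.,pw=.005):
    """label image supersampled; labels 0 bg"""
    x,y,a=pose; u0,v0,u1,v1=box
    im=np.zeros(((v1-v0)*SS,(u1-u0)*SS),np.uint8)
    def fill(P,l):
        q=(proj(c,P)-[u0,v0]+.5)*SS-.5
        cv2.fillPoly(im,[np.round(q*16).astype(np.int32)],int(l),shift=4)
    def shadow(p,h,z0,l):
        b=tf(p,x,y,a,z0); t=b+np.r_[L[0]*h,L[1]*h,0]
        fill(cv2.convexHull(np.vstack([b,t])[:,:2].astype(np.float32))[:,0] @ np.array([[1,0,0],[0,1,0.]])+[0,0,z0],l)
    def sides(p,z0,z1,l0):
        b=tf(p,x,y,a,z0); t=tf(p,x,y,a,z1); n=len(p); fs=[]
        for i in range(n):
            j=(i+1)%n; e=b[j]-b[i]; nr=np.array([e[1],-e[0],0]); m=(b[i]+t[j])/2
            if nr@(c["origin"]-m)>0: fs.append((np.linalg.norm(c["origin"][:2]-m[:2]),i,[b[i],b[j],t[j],t[i]]))
        for d,i,f in sorted(fs,key=lambda f:-f[0]): fill(f,l0+(i*8//n if n>8 else i))
    if name.startswith("tray"):
        o=rect(.084,.084); i_=rect(.072,.072)
        shadow(o,.015,0,1); sides(o,0,.015,2); fill(tf(o,x,y,a,.015),6); fill(tf(i_,x,y,a,.015),7)
        f=tf(i_,x,y,a,.010)
        m=im.copy(); im[:]=0; fill(f,8); fl=im.copy(); im[:]=m
        im[(m==7)&(fl==8)]=8
        P=paint[name]; k=im.copy(); fill(tf(P[0],x,y,a,.010),9)
        if name in("tray_round","tray_square"):
            fill(tf(circ(.042-2*pw) if name=="tray_round" else rect(.04-2*pw,.04-2*pw),x,y,a,.010),8)
    else:
        p,h=prof[name]
        shadow(p,.065,zb,1); sides(p,zb,zb+.065,2); fill(tf(p,x,y,a,zb+.065),10)
        if h is not None:
            hh=tf(h,x,y,a,zb+.065); 
            m=im.copy(); fill(hh,11); hm=im==11; im[:]=0
            # inner walls
            n=len(h); b=tf(h,x,y,a,zb)
            fill(b,12)
            for i in range(n):
                j=(i+1)%n; e=b[j]-b[i]; nr=-np.array([e[1],-e[0],0])
                if nr@(c["origin"]-b[i])>0: fill([b[i],b[j],hh[j],hh[i]],13+(i*8//n if n>8 else i))
            k=im.copy(); im[:]=m; im[hm]=k[hm]
    return im
def resid(c,name,pose,L,box,zb=0.,pw=.005):
    u0,v0,u1,v1=box; im=labels(c,name,pose,L,box,zb,pw); H,W=v1-v0,u1-u0
    ls=np.unique(im); A=[]
    for l in ls: A.append((im==l).reshape(H,SS,W,SS).mean((1,3)).ravel())
    A=np.array(A).T; yy=c["pixels"][v0:v1,u0:u1].astype(float)
    yy=cv2.GaussianBlur(yy,(0,0),.4).reshape(-1,3); A2=np.stack([cv2.GaussianBlur(A[:,k].reshape(H,W),(0,0),.6).ravel() for k in range(A.shape[1])],1)
    AtA=A2.T@A2+np.eye(len(ls))*.3
    col=np.linalg.solve(AtA,A2.T@yy+.3*yy.mean(0))
    r=yy-A2@col
    return np.minimum(np.abs(r),60).__pow__(2).mean()
def box(c,x,y,m=14):
    q=proj(c,[[x,y,.03]])[0]; r=int(m*1.5)
    return [max(0,int(q[0])-r),max(0,int(q[1])-r),min(512,int(q[0])+r),min(384,int(q[1])+r)]
def fit(cams,name,x,y,a,L=None,zb=0.,m=16,fitL=False,pw=.005):
    bx=[box(c,x,y,m) for c in cams]
    def f(v):
        LL=v[3:5] if fitL else L
        return sum(resid(c,name,(x+v[0]/1000,y+v[1]/1000,a+np.radians(v[2])),LL,b,zb,pw) for c,b in zip(cams,bx))
    v0=[0,0,0]+(list(L) if fitL else [])
    sim=np.vstack([v0]+[np.array(v0)+d for d in np.diag([6,6,8]+([.2,.2] if fitL else []))])
    r=minimize(f,v0,method="Nelder-Mead",options=dict(initial_simplex=sim,xatol=.05,fatol=.01,maxiter=400))
    v=r.x
    r2=minimize(f,v,method="Nelder-Mead",options=dict(initial_simplex=np.vstack([v]+[v+d for d in np.diag([-3,3,-4]+([.1,.1] if fitL else []))]),xatol=.05,fatol=.01,maxiter=400))
    v=r2.x
    return np.array([x+v[0]/1000,y+v[1]/1000,a+np.radians(v[2])]),r2.fun,v[3:]
E
cat > m1.py <<'E'
import sys; sys.path.insert(0,'.')
from fit import *
from rig import viewer
import pickle
cams={n:viewer.read_camera(n) for n in("top","side")}
pickle.dump(cams,open("cams0.pkl","wb"))
t=cams["top"]; 
for n,u,v,z in [("round_tube",337,149,.06),("square_tube",231,220,.06),("channel",230,157,.05),("flat_bar",286,151,.05),("tray_round",331,220,.01),("tray_square",283,211,.01),("tray_channel",167,216,.01),("tray_flat",172,161,.01)]:
    print(n,ray(t,u,v,z).round(4))
E
python3 m1.py
```

```text
round_tube [ 0.6373 -0.2455  0.06  ]
square_tube [0.4417 0.0604 0.06  ]
channel [0.6239 0.0619 0.05  ]
flat_bar [ 0.6376 -0.1005  0.05  ]
tray_round [ 0.4376 -0.2281  0.01  ]
tray_square [ 0.4671 -0.0888  0.01  ]
tray_channel [0.4602 0.2531 0.01  ]
tray_flat [0.6254 0.2402 0.01  ]
```

```bash
cat > m2.py <<'E'
from fit import *
import pickle
cams=pickle.load(open("cams0.pkl","rb")); T,S=cams["top"],cams["side"]
g={"round_tube":(.635,-.24,0),"square_tube":(.44,.06,-.1),"channel":(.615,.062,.15),"flat_bar":(.632,-.1,0),"tray_round":(.4376,-.228,0),"tray_square":(.467,-.089,-.05),"tray_channel":(.460,.253,-.1),"tray_flat":(.6254,.24,-.15)}
_,f,L=fit([T,S],"square_tube",*g["square_tube"],L=[-.2,-.7],fitL=True); print(_,f,L)
for n,(x,y,a) in g.items():
    for cs in ([T,S],[T],[S]):
        p,f,_=fit(cs,n,x,y,a,L=L)
        print(n,len(cs),p.round(4),np.degrees(p[2]).round(1),round(f,1))
E
time python3 m2.py
```

```text
[ 0.44456143  0.06624379 -0.17594284] 243.98273597880112 [-0.19991745 -0.60601086]
round_tube 2 [ 0.6479 -0.2466  0.0982] 5.6 220.5
round_tube 1 [ 0.6475 -0.2473  0.0416] 2.4 16.8
round_tube 1 [ 0.6483 -0.246   0.1469] 8.4 201.8
square_tube 2 [ 0.4444  0.0663 -0.1897] -10.9 244.6
square_tube 1 [ 0.444   0.0657 -0.1788] -10.2 53.7
square_tube 1 [ 0.4446  0.0662 -0.1751] -10.0 188.4
channel 2 [0.6156 0.0634 0.1974] 11.3 311.8
channel 1 [0.6143 0.0624 0.1934] 11.1 44.0
channel 1 [0.616  0.0635 0.1965] 11.3 263.4
flat_bar 2 [ 0.6419 -0.0986  0.1009] 5.8 266.0
flat_bar 1 [ 0.6416 -0.0989  0.0887] 5.1 111.0
flat_bar 1 [ 0.6419 -0.0983  0.0855] 4.9 154.3
tray_round 2 [ 0.4395 -0.2261 -0.0269] -1.5 95.7
tray_round 1 [ 0.439  -0.2263 -0.0217] -1.2 27.3
tray_round 1 [ 0.4399 -0.2258 -0.0321] -1.8 62.0
tray_square 2 [ 0.4701 -0.084  -0.0797] -4.6 295.1
tray_square 1 [ 0.4693 -0.0844 -0.0812] -4.7 27.0
tray_square 1 [ 0.4706 -0.0839 -0.0823] -4.7 259.3
tray_channel 2 [ 0.465   0.2562 -0.1145] -6.6 122.4
tray_channel 1 [ 0.464   0.2554 -0.1158] -6.6 30.8
tray_channel 1 [ 0.4651  0.2562 -0.1124] -6.4 83.4
tray_flat 2 [ 0.6292  0.2433 -0.2156] -12.4 60.5
tray_flat 1 [ 0.6285  0.243  -0.2115] -12.1 16.9
tray_flat 1 [ 0.6294  0.2435 -0.2123] -12.2 38.6
real	1m10.910s
user	1m6.606s
sys	0m2.026s
```

```bash
cat > go.py <<'E'
import sys; from rig import observe
import numpy as np
from scipy.spatial.transform import Rotation as R
s=observe(); Rm=R.from_rotvec(s["tcp_rot"]).as_matrix()
yaw=np.degrees(np.arctan2(Rm[1,0],Rm[0,0]))
print("t",s["time"].__round__(2),"pos",s["tool_pos"].round(4),"yaw",yaw.round(2),"zaxis",Rm[:,2].round(4),"F",s["wrist_force"].round(1),"open mm",round(s["opening"]*94,1),"j",s["joints"].round(2))
if len(sys.argv)>4:
    x,y,z,w=map(float,sys.argv[1:5])
    d=np.array([x,y,z])-s["tool_pos"]; dy=(w-yaw+180)%360-180
    print("rot z deg:",round(-dy,2))
    c,n=np.cos(np.radians(w)),np.sin(np.radians(w))
    print("slide after rot (mm):",(np.array([d[0]*c+d[1]*n, d[0]*n-d[1]*c, -d[2]])*1000).round(1))
E
python3 go.py .648 -.2466 .13 0
python3 - <<'E'
from fit import *
import pickle
cams=pickle.load(open("cams0.pkl","rb"))
P={"round_tube":(.6478,-.2466,0),"square_tube":(.4443,.0661,-.186),"channel":(.6154,.0632,.197),"flat_bar":(.6418,-.0986,.098),"tray_round":(.4395,-.226,-.027),"tray_square":(.470,-.0841,-.081),"tray_channel":(.4647,.256,-.1145),"tray_flat":(.629,.2433,-.214)}
L=[-.2,-.6]
out=[]
for n,b in(("top",(140,100,360,280)),("side",(170,110,350,300))):
    c=cams[n]; k=4
    u0,v0,u1,v1=b
    im=cv2.resize(c["pixels"][v0:v1,u0:u1,::-1],None,fx=k,fy=k,interpolation=cv2.INTER_CUBIC)
    for nm,p in P.items():
        l=labels(c,nm,p,L,b); l[l==1]=0
        e=cv2.resize(cv2.morphologyEx(l,cv2.MORPH_GRADIENT,np.ones((3,3),np.uint8)),(im.shape[1],im.shape[0]),interpolation=cv2.INTER_AREA)
        im[e>0]=(255,255,0) 
    cv2.imwrite(f"pics/ov_{n}.png",cv2.resize(im,None,fx=.78,fy=.78))
E
```

```text
t 0.2 pos [ 0.1884 -0.5166  0.2271] yaw 20.04 zaxis [-2.e-04  6.e-04 -1.e+00] F [ 0.  -0.3  0.2] open mm 93.7 j [-1.29  0.3   1.52  0.    1.32 -0.07]
rot z deg: 20.04
slide after rot (mm): [ 459.6 -270.    97.1]
```

View pics/ov_top.png

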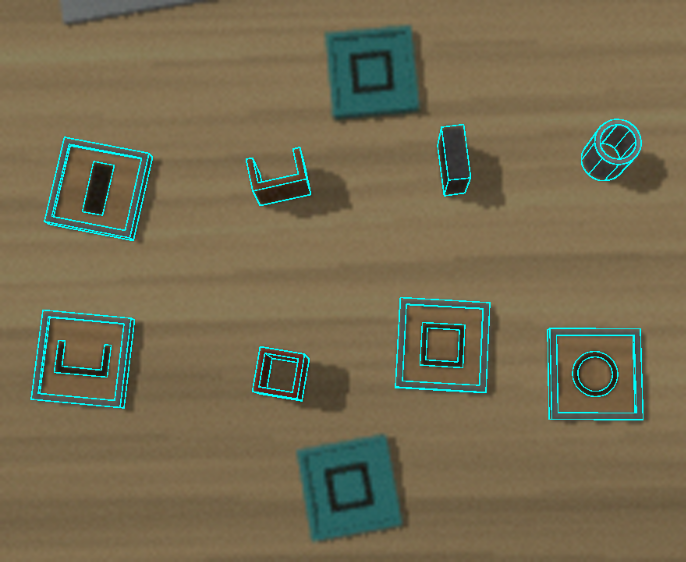

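View pics/ov_side.png

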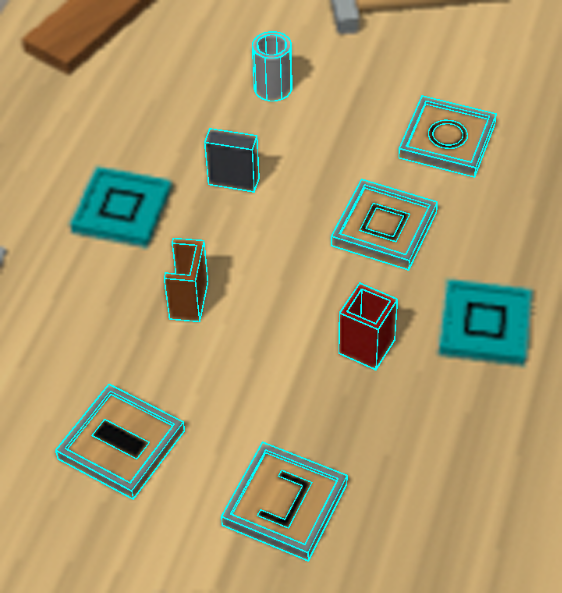

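Request:
play_rows:
  rows:
    - {"slide":[0,0,0],"rot":[0,0,6.7]}
    - {"slide":[0,0,0],"rot":[0,0,6.7]}
    - {"slide":[0,0,0],"rot":[0,0,6.6]}
    - {"slide":[40,-24,0],"rot":[0,0,0]}
    - {"slide":[40,-24,0],"rot":[0,0,0]}
    - {"slide":[40,-24,0],"rot":[0,0,0]}
    - {"slide":[40,-24,0],"rot":[0,0,0]}
    - {"slide":[40,-24,0],"rot":[0,0,0]}
    - {"slide":[40,-24,0],"rot":[0,0,0]}
    - {"slide":[40,-24,0],"rot":[0,0,0]}
    - {"slide":[40,-24,0],"rot":[0,0,0]}
    - {"slide":[40,-24,0],"rot":[0,0,0]}
  fingers: 94

```text
time: 1.4
tool_pos: [0.5498, -0.2991, 0.2274]
tcp_rot: [-3.142, -0.001, 0.0]
wrist_force: [0.3, -0.2, 0.9]
opening: 1.001
```

```bash
python3 go.py .648 -.2466 .13 0
```

```text
t 1.4 pos [ 0.5498 -0.2991  0.2274] yaw 0.04 zaxis [-1.e-04  1.e-04 -1.e+00] F [ 0.3 -0.2  0.9] open mm 94.1 j [-0.56  0.47  1.29 -0.    1.38  1.01]
rot z deg: 0.04
slide after rot (mm): [ 98.2 -52.5  97.4]
```

Request:
play_rows:
  rows:
    - {"slide":[33,-17.5,0],"rot":[0,0,0]}
    - {"slide":[33,-17.5,10],"rot":[0,0,0]}
    - {"slide":[32,-17.5,30],"rot":[0,0,0]}
    - {"slide":[0,0,40],"rot":[0,0,0]}
    - {"slide":[0,0,17],"rot":[0,0,0]}
    - {"slide":[0,0,0],"rot":[0,0,0]}

```text
time: 2.0
tool_pos: [0.6452, -0.2471, 0.1268]
tcp_rot: [-3.139, -0.002, 0.008]
wrist_force: [-0.5, 0.0, 1.0]
opening: 0.999
```

```bash
python3 go.py .648 -.2466 .045 0
```

```text
t 2.0 pos [ 0.6452 -0.2471  0.1268] yaw 0.06 zaxis [-0.0053  0.0024 -1.    ] F [-0.5  0.   1. ] open mm 93.9 j [-0.42  0.71  1.16  0.    1.28  1.15]
rot z deg: 0.06
slide after rot (mm): [ 2.8 -0.5 81.8]
```

Request:
play_rows:
  rows:
    - {"slide":[1.5,0,0],"rot":[0,0,0]}
    - {"slide":[0,0,0],"rot":[0,0,0]}
    - {"slide":[0,0,20],"rot":[0,0,0]}
    - {"slide":[0,0,20],"rot":[0,0,0]}
    - {"slide":[0,0,20],"rot":[0,0,0]}
    - {"slide":[0,0,20],"rot":[0,0,0]}
    - {"slide":[0,0,0],"rot":[0,0,0]}
    - {"slide":[0,0,0],"rot":[0,0,0]}

```text
time: 2.8
tool_pos: [0.6483, -0.2482, 0.052]
tcp_rot: [3.141, 0.001, 0.002]
wrist_force: [-1.1, -0.4, 0.7]
opening: 0.999
```

```bash
python3 go.py .648 -.2466 .045 0
```

```text
t 2.8 pos [ 0.6483 -0.2482  0.052 ] yaw 0.03 zaxis [ 1.5e-03 -6.0e-04 -1.0e+00] F [-1.1 -0.4  0.7] open mm 93.9 j [-0.42  0.79  1.2   0.    1.15  1.15]
rot z deg: 0.03
slide after rot (mm): [-0.3 -1.6  7. ]
```

Request:
play_rows:
  rows:
    - {"slide":[0,-1,4],"rot":[0,0,0]}
    - {"slide":[0,0,0],"rot":[0,0,0]}
    - {"slide":[0,0,0],"rot":[0,0,0]}

```text
time: 3.1
tool_pos: [0.648, -0.2469, 0.0471]
tcp_rot: [3.141, 0.001, 0.001]
wrist_force: [-0.1, 0.5, 0.5]
opening: 1.0
```

```bash
python3 go.py .648 -.2466 .045 0
```

```text
t 3.1 pos [ 0.648  -0.2469  0.0471] yaw 0.05 zaxis [ 8.e-04 -3.e-04 -1.e+00] F [-0.1  0.5  0.5] open mm 94.0 j [-0.42  0.79  1.21  0.    1.14  1.15]
rot z deg: 0.05
slide after rot (mm): [-0.  -0.3  2.1]
```

Request:
play_rows:
  rows:
    - {"slide":[0,0,2],"rot":[0,0,0]}
    - {"slide":[0,0,0],"rot":[0,0,0]}
    - {"slide":[0,0,0],"rot":[0,0,0]}
    - {"slide":[0,0,0],"rot":[0,0,0]}
    - {"slide":[0,0,0],"rot":[0,0,0]}
    - {"slide":[0,0,0],"rot":[0,0,0]}
    - {"slide":[0,0,0],"rot":[0,0,0]}
    - {"slide":[0,0,0],"rot":[0,0,0]}
  fingers: 20

```text
time: 3.9
tool_pos: [0.6478, -0.2468, 0.0445]
tcp_rot: [3.142, 0.001, 0.0]
wrist_force: [0.1, 0.2, 0.9]
opening: 0.448
```

```bash
python3 go.py .4395 -.226 .105 0
```

```text
t 3.9 pos [ 0.6478 -0.2468  0.0445] yaw 0.04 zaxis [ 1.e-04 -0.e+00 -1.e+00] F [0.1 0.2 0.9] open mm 42.1 j [-0.42  0.8   1.21  0.    1.14  1.15]
rot z deg: 0.04
slide after rot (mm): [-208.3  -20.8  -60.5]
```

Request:
play_rows:
  rows:
    - {"slide":[0,0,-15],"rot":[0,0,0]}
    - {"slide":[0,0,-25],"rot":[0,0,0]}
    - {"slide":[0,0,-20],"rot":[0,0,0]}
    - {"slide":[-20,-2,0],"rot":[0,0,0]}
    - {"slide":[-40,-4,0],"rot":[0,0,0]}
    - {"slide":[-40,-4,0],"rot":[0,0,0]}
    - {"slide":[-40,-4,0],"rot":[0,0,0]}
    - {"slide":[-40,-4,0],"rot":[0,0,0]}
    - {"slide":[-28,-2.8,0],"rot":[0,0,0]}
    - {"slide":[0,0,0],"rot":[0,0,0]}
    - {"slide":[0,0,0],"rot":[0,0,0]}
    - {"slide":[0,0,0],"rot":[0,0,0]}

```text
time: 5.1
tool_pos: [0.4406, -0.2264, 0.105]
tcp_rot: [3.141, 0.001, 0.002]
wrist_force: [0.3, -0.6, -2.2]
opening: 0.443
```

```bash
python3 go.py .4395 -.226 .055 0
```

```text
t 5.1 pos [ 0.4406 -0.2264  0.105 ] yaw 0.05 zaxis [ 1.e-03 -5.e-04 -1.e+00] F [ 0.3 -0.6 -2.2] open mm 41.7 j [-0.55  0.32  1.8   0.    1.02  1.02]
rot z deg: 0.05
slide after rot (mm): [-1.1 -0.4 50. ]
```

Request:
play_rows:
  rows:
    - {"slide":[-0.5,0,0],"rot":[0,0,0]}
    - {"slide":[0,0,15],"rot":[0,0,0]}
    - {"slide":[0,0,15],"rot":[0,0,0]}
    - {"slide":[0,0,10],"rot":[0,0,0]}
    - {"slide":[0,0,5],"rot":[0,0,0]}
    - {"slide":[0,0,2],"rot":[0,0,0]}
    - {"slide":[0,0,0],"rot":[0,0,0]}
    - {"slide":[0,0,0],"rot":[0,0,0]}

```text
time: 5.9
tool_pos: [0.4396, -0.2264, 0.0579]
tcp_rot: [3.141, 0.001, 0.001]
wrist_force: [0.1, 0.4, -2.3]
opening: 0.445
```

```bash
python3 go.py .4395 -.226 .0545 0
```

```text
t 5.9 pos [ 0.4396 -0.2264  0.0579] yaw 0.04 zaxis [ 7.e-04 -4.e-04 -1.e+00] F [ 0.1  0.4 -2.3] open mm 41.8 j [-0.55  0.4   1.83  0.    0.91  1.02]
rot z deg: 0.04
slide after rot (mm): [-0.1 -0.4  3.4]
```

Request:
play_rows:
  rows:
    - {"slide":[0,0,1.5],"rot":[0,0,0]}
    - {"slide":[0,0,1],"rot":[0,0,0]}
    - {"slide":[0,0,0.5],"rot":[0,0,0]}
    - {"slide":[0,0,0],"rot":[0,0,0]}
    - {"slide":[0,0,0],"rot":[0,0,0]}

```text
time: 6.4
tool_pos: [0.4393, -0.2262, 0.0545]
tcp_rot: [-3.142, -0.001, -0.0]
wrist_force: [0.7, 0.1, -3.9]
opening: 0.443
```

```bash
python3 go.py .4395 -.226 .0545 0
```

```text
t 6.4 pos [ 0.4393 -0.2262  0.0545] yaw 0.04 zaxis [ 0.  0. -1.] F [ 0.7  0.1 -3.9] open mm 41.7 j [-0.55  0.4   1.83  0.    0.91  1.02]
rot z deg: 0.04
slide after rot (mm): [ 0.2 -0.2 -0. ]
```

Request:
play_rows:
  rows:
    - {"slide":[0,0,0],"rot":[0,0,0]}
    - {"slide":[0,0,0],"rot":[0,0,0]}
    - {"slide":[0,0,0],"rot":[0,0,0]}
    - {"slide":[0,0,0],"rot":[0,0,0]}
    - {"slide":[0,0,0],"rot":[0,0,0]}
    - {"slide":[0,0,-10],"rot":[0,0,0]}
    - {"slide":[0,0,-30],"rot":[0,0,0]}
    - {"slide":[0,0,-35],"rot":[0,0,0]}
    - {"slide":[0,0,0],"rot":[0,0,5.2]}
    - {"slide":[0,0,0],"rot":[0,0,5.2]}
    - {"slide":[0,0,0],"rot":[0,0,0]}
  fingers: 94

```text
time: 7.5
tool_pos: [0.4394, -0.2263, 0.1303]
tcp_rot: [3.128, -0.286, 0.001]
wrist_force: [0.2, 0.3, 0.0]
opening: 1.0
```

```bash
python3 go.py .4443 .0661 .12 -10.4
```

```text
t 7.5 pos [ 0.4394 -0.2263  0.1303] yaw -10.44 zaxis [ 9.e-04 -5.e-04 -1.e+00] F [0.2 0.3 0. ] open mm 94.0 j [-0.55  0.28  1.78  0.    1.07  1.2 ]
rot z deg: -0.04
slide after rot (mm): [ -47.9 -288.4   10.3]
```

Request:
play_rows:
  rows:
    - {"slide":[-3,-18,0],"rot":[0,0,0]}
    - {"slide":[-6,-36,0],"rot":[0,0,0]}
    - {"slide":[-6,-36,0],"rot":[0,0,0]}
    - {"slide":[-6,-36,0],"rot":[0,0,0]}
    - {"slide":[-6,-36,0],"rot":[0,0,0]}
    - {"slide":[-6,-36,0],"rot":[0,0,0]}
    - {"slide":[-6,-36,0],"rot":[0,0,0]}
    - {"slide":[-6,-36,5],"rot":[0,0,0]}
    - {"slide":[-3,-18,5],"rot":[0,0,0]}
    - {"slide":[0,0,0],"rot":[0,0,0]}
    - {"slide":[0,0,0],"rot":[0,0,0]}
    - {"slide":[0,0,0],"rot":[0,0,0]}

```text
time: 8.7
tool_pos: [0.444, 0.0649, 0.1197]
tcp_rot: [3.129, -0.283, 0.0]
wrist_force: [0.1, -0.4, 0.3]
opening: 1.002
```

```bash
python3 go.py .4443 .0661 .0445 -10.4
python3 - <<'E'
from fit import *
from rig import viewer
import pickle
c={n:viewer.read_camera(n) for n in("top","side")}; pickle.dump(c,open("cams1.pkl","wb"))
for k,v in c.items(): cv2.imwrite(f"pics/{k}1.png",v["pixels"][:,:,::-1])
for cs in ([c["top"]],[c["side"]]):
    print("tube",fit(cs,"round_tube",.4395,-.226,0,L=[-.2,-.6],zb=.01)[:2])
E
```

```text
t 8.7 pos [0.444  0.0649 0.1197] yaw -10.35 zaxis [ 3.e-04 -1.e-04 -1.e+00] F [ 0.1 -0.4  0.3] open mm 94.2 j [ 0.06  0.21  1.91 -0.    1.02  1.82]
rot z deg: 0.05
slide after rot (mm): [ 0.1 -1.2 75.2]
tube (array([ 0.43858767, -0.22634572,  0.02657321]), np.float64(355.22570451926697))
tube (array([ 0.48555937, -0.16613026, -1.78772581]), np.float64(894.4228506153225))
```

View pics/side1.png

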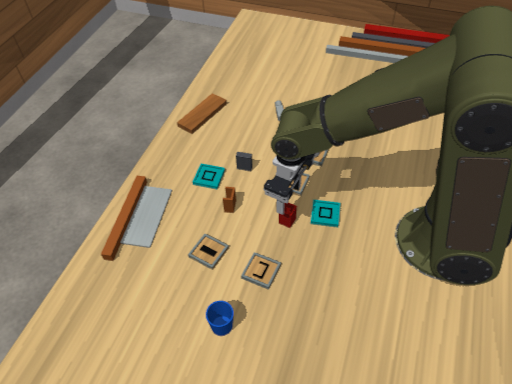

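View pics/top1.png

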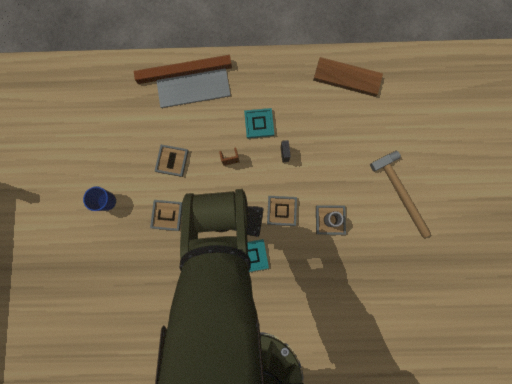

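The round tube stands in its tray: top picture at about (334,220), fit within 1 mm of the tray. Next is the red square tube, with the gripper above it at (231,220).

Request:
play_rows:
  rows:
    - {"slide":[0,-1,15],"rot":[0,0,0]}
    - {"slide":[0,0,20],"rot":[0,0,0]}
    - {"slide":[0,0,20],"rot":[0,0,0]}
    - {"slide":[0,0,15],"rot":[0,0,0]}
    - {"slide":[0,0,5],"rot":[0,0,0]}
    - {"slide":[0,0,0],"rot":[0,0,0]}
    - {"slide":[0,0,0],"rot":[0,0,0]}
    - {"slide":[0,0,0],"rot":[0,0,0]}

```text
time: 9.6
tool_pos: [0.4445, 0.0667, 0.0452]
tcp_rot: [-3.129, 0.284, -0.002]
wrist_force: [-0.7, 0.1, 0.1]
opening: 1.002
```

```bash
python3 go.py .4443 .0661 .0445 -10.4
```

```text
t 9.6 pos [0.4445 0.0667 0.0452] yaw -10.36 zaxis [ 1.3e-03  1.0e-04 -1.0e+00] F [-0.7  0.1  0.1] open mm 94.2 j [0.07 0.34 1.96 0.   0.84 1.82]
rot z deg: 0.04
slide after rot (mm): [-0.1  0.6  0.7]
```

Request:
play_rows:
  rows:
    - {"slide":[0,0,0],"rot":[0,0,0]}
    - {"slide":[0,0,0],"rot":[0,0,0]}
    - {"slide":[0,0,0],"rot":[0,0,0]}
    - {"slide":[0,0,0],"rot":[0,0,0]}
    - {"slide":[0,0,0],"rot":[0,0,0]}
    - {"slide":[0,0,0],"rot":[0,0,0]}
    - {"slide":[0,0,0],"rot":[0,0,0]}
    - {"slide":[0,0,0],"rot":[0,0,0]}
  fingers: 20

```text
time: 10.4
tool_pos: [0.444, 0.0667, 0.0444]
tcp_rot: [-3.129, 0.284, 0.0]
wrist_force: [-0.7, 0.1, -0.2]
opening: 0.422
```

```bash
python3 go.py .470 -.0841 .105 -4.65
```

```text
t 10.4 pos [0.444  0.0667 0.0444] yaw -10.36 zaxis [-0.  0. -1.] F [-0.7  0.1 -0.2] open mm 39.7 j [0.07 0.34 1.96 0.   0.84 1.82]
rot z deg: -5.71
slide after rot (mm): [ 38.1 148.2 -60.6]
```

Request:
play_rows:
  rows:
    - {"slide":[0,0,-15],"rot":[0,0,0]}
    - {"slide":[0,0,-25],"rot":[0,0,0]}
    - {"slide":[0,0,-20],"rot":[0,0,0]}
    - {"slide":[0,0,0],"rot":[0,0,-2.9]}
    - {"slide":[0,0,0],"rot":[0,0,-2.8]}
    - {"slide":[5,18,0],"rot":[0,0,0]}
    - {"slide":[9,36,0],"rot":[0,0,0]}
    - {"slide":[9,36,0],"rot":[0,0,0]}
    - {"slide":[9,36,0],"rot":[0,0,0]}
    - {"slide":[6,22,0],"rot":[0,0,0]}
    - {"slide":[0,0,0],"rot":[0,0,0]}
    - {"slide":[0,0,0],"rot":[0,0,0]}

```text
time: 11.6
tool_pos: [0.4694, -0.0839, 0.104]
tcp_rot: [-3.139, 0.129, 0.002]
wrist_force: [-0.4, -0.1, -4.4]
opening: 0.423
```

```bash
python3 go.py .470 -.0841 .0545 -4.65
```

```text
t 11.6 pos [ 0.4694 -0.0839  0.104 ] yaw -4.71 zaxis [-1.2e-03  4.0e-04 -1.0e+00] F [-0.4 -0.1 -4.4] open mm 39.8 j [-0.25  0.29  1.85  0.    1.    1.4 ]
rot z deg: -0.06
slide after rot (mm): [ 0.6  0.1 49.5]
```

Request:
play_rows:
  rows:
    - {"slide":[0,0,0],"rot":[0,0,0]}
    - {"slide":[0,0,15],"rot":[0,0,0]}
    - {"slide":[0,0,15],"rot":[0,0,0]}
    - {"slide":[0,0,10],"rot":[0,0,0]}
    - {"slide":[0,0,5],"rot":[0,0,0]}
    - {"slide":[0,0,2],"rot":[0,0,0]}
    - {"slide":[0,0,1.5],"rot":[0,0,0]}
    - {"slide":[0,0,0],"rot":[0,0,0]}
    - {"slide":[0,0,0],"rot":[0,0,0]}
    - {"slide":[0,0,0],"rot":[0,0,0]}

```text
time: 12.6
tool_pos: [0.47, -0.0839, 0.0562]
tcp_rot: [3.139, -0.128, 0.001]
wrist_force: [0.2, 0.0, -3.1]
opening: 0.422
```

```bash
python3 go.py .470 -.0841 .0545 -4.65
```

```text
t 12.6 pos [ 0.47   -0.0839  0.0562] yaw -4.66 zaxis [ 5.e-04 -1.e-04 -1.e+00] F [ 0.2  0.  -3.1] open mm 39.7 j [-0.25  0.37  1.88  0.    0.89  1.4 ]
rot z deg: -0.01
slide after rot (mm): [-0.   0.2  1.7]
```

Request:
play_rows:
  rows:
    - {"slide":[0,0,1],"rot":[0,0,0]}
    - {"slide":[0,0,0.5],"rot":[0,0,0]}
    - {"slide":[0,0,0],"rot":[0,0,0]}
    - {"slide":[0,0,0],"rot":[0,0,0]}

```text
time: 13.0
tool_pos: [0.4699, -0.0839, 0.0545]
tcp_rot: [3.139, -0.128, 0.0]
wrist_force: [-0.7, -0.8, -3.4]
opening: 0.423
```

Request:
play_rows:
  rows:
    - {"slide":[0,0,0],"rot":[0,0,0]}
    - {"slide":[0,0,0],"rot":[0,0,0]}
    - {"slide":[0,0,0],"rot":[0,0,0]}
    - {"slide":[0,0,0],"rot":[0,0,0]}
    - {"slide":[0,0,0],"rot":[0,0,0]}
    - {"slide":[0,0,-10],"rot":[0,0,0]}
    - {"slide":[0,0,-30],"rot":[0,0,0]}
    - {"slide":[0,0,-35],"rot":[0,0,0]}
    - {"slide":[0,0,0],"rot":[0,0,-8]}
    - {"slide":[0,0,0],"rot":[0,0,-8]}
    - {"slide":[0,0,0],"rot":[0,0,0]}
  fingers: 94

```text
time: 14.1
tool_pos: [0.47, -0.0839, 0.1303]
tcp_rot: [3.126, 0.314, 0.001]
wrist_force: [0.1, -0.7, -0.6]
opening: 0.999
```

```bash
python3 go.py .6272 .0655 .12 11.3; python3 go.py
```

```text
t 14.1 pos [ 0.47   -0.0839  0.1303] yaw 11.48 zaxis [ 9.e-04 -2.e-04 -1.e+00] F [ 0.1 -0.7 -0.6] open mm 93.9 j [-0.25  0.25  1.83  0.    1.06  1.12]
rot z deg: 0.18
slide after rot (mm): [ 183.4 -115.7   10.3]
t 14.1 pos [ 0.47   -0.0839  0.1303] yaw 11.48 zaxis [ 9.e-04 -2.e-04 -1.e+00] F [ 0.1 -0.7 -0.6] open mm 93.9 j [-0.25  0.25  1.83  0.    1.06  1.12]
```

Request:
play_rows:
  rows:
    - {"slide":[15,-10,0],"rot":[0,0,0]}
    - {"slide":[30,-19,0],"rot":[0,0,0]}
    - {"slide":[30,-19,0],"rot":[0,0,0]}
    - {"slide":[30,-19,0],"rot":[0,0,0]}
    - {"slide":[30,-19,0],"rot":[0,0,0]}
    - {"slide":[30,-19,5],"rot":[0,0,0]}
    - {"slide":[18,-11,5],"rot":[0,0,0]}
    - {"slide":[0,0,0],"rot":[0,0,0]}
    - {"slide":[0,0,0],"rot":[0,0,0]}
    - {"slide":[0,0,0],"rot":[0,0,0]}

```text
time: 15.1
tool_pos: [0.6261, 0.0652, 0.1198]
tcp_rot: [3.126, 0.307, -0.0]
wrist_force: [-0.8, 0.4, -0.1]
opening: 1.001
```

```bash
python3 go.py .6272 .0656 .0445 11.3
python3 - <<'E'
from fit import *
from rig import viewer
import pickle
c={n:viewer.read_camera(n) for n in("top","side")}; pickle.dump(c,open("cams2.pkl","wb"))
for k,v in c.items(): cv2.imwrite(f"pics/{k}2.png",v["pixels"][:,:,::-1])
for cs in ([c["top"]],[c["side"]]):
    print("round",fit(cs,"round_tube",.4395,-.226,0,L=[-.2,-.6],zb=.01)[:2])
    print("sq",fit(cs,"square_tube",.470,-.084,-.081,L=[-.2,-.6],zb=.01)[:2])
E
```

```text
t 15.1 pos [0.6261 0.0652 0.1198] yaw 11.21 zaxis [-1.e-04 -1.e-04 -1.e+00] F [-0.8  0.4 -0.1] open mm 94.1 j [ 0.05  0.57  1.39 -0.    1.18  1.42]
rot z deg: -0.09
slide after rot (mm): [ 1.2 -0.2 75.3]
round (array([ 0.43812858, -0.2258659 ,  0.10610867]), np.float64(582.850385546123))
sq (array([ 0.47023687, -0.08562894, -0.046328  ]), np.float64(417.17038916894523))
round (array([ 0.44021546, -0.22565687,  0.01579293]), np.float64(1668.6460687932047))
sq (array([ 0.47064383, -0.08393461, -0.08866382]), np.float64(1072.9563097842108))
```

View pics/side2.png

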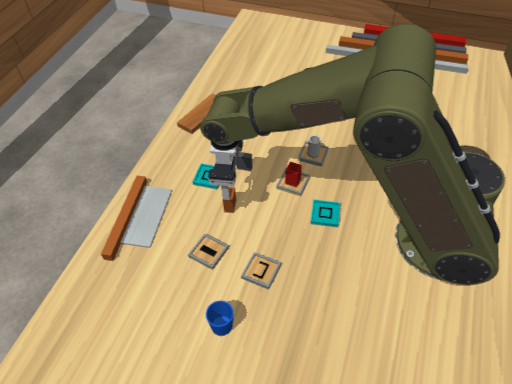

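View pics/top2.png

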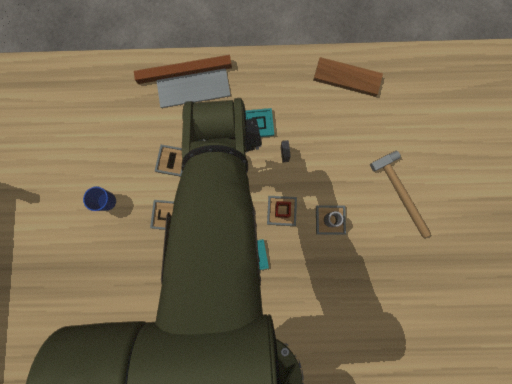

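Both tubes stand in their trays (side view (313,147) and (293,175)), fitting to about 1 mm. Now the channel.

Request:
play_rows:
  rows:
    - {"slide":[1,0,15],"rot":[0,0,0]}
    - {"slide":[0,0,20],"rot":[0,0,0]}
    - {"slide":[0,0,20],"rot":[0,0,0]}
    - {"slide":[0,0,15],"rot":[0,0,0]}
    - {"slide":[0,0,5],"rot":[0,0,0]}
    - {"slide":[0,0,0],"rot":[0,0,0]}
    - {"slide":[0,0,0],"rot":[0,0,0]}
    - {"slide":[0,0,0],"rot":[0,0,0]}

```text
time: 16.0
tool_pos: [0.6279, 0.0661, 0.0454]
tcp_rot: [3.126, 0.31, 0.002]
wrist_force: [1.0, 0.0, -0.3]
opening: 1.001
```

```bash
python3 go.py .6272 .0656 .0445 11.3
```

```text
t 16.0 pos [0.6279 0.0661 0.0454] yaw 11.34 zaxis [ 1.5e-03  1.0e-04 -1.0e+00] F [ 1.   0.  -0.3] open mm 94.1 j [ 0.05  0.67  1.43 -0.    1.04  1.42]
rot z deg: 0.04
slide after rot (mm): [-0.8  0.3  0.9]
```

Request:
play_rows:
  rows:
    - {"slide":[0,0,0],"rot":[0,0,0]}
    - {"slide":[0,0,0],"rot":[0,0,0]}
    - {"slide":[0,0,0],"rot":[0,0,0]}
    - {"slide":[0,0,0],"rot":[0,0,0]}
    - {"slide":[0,0,0],"rot":[0,0,0]}
    - {"slide":[0,0,0],"rot":[0,0,0]}
    - {"slide":[0,0,0],"rot":[0,0,0]}
    - {"slide":[0,0,0],"rot":[0,0,0]}
  fingers: 30

```text
time: 16.8
tool_pos: [0.6275, 0.066, 0.0444]
tcp_rot: [-3.126, -0.31, 0.0]
wrist_force: [-0.1, 0.4, 0.1]
opening: 0.529
```

```bash
python3 go.py
```

```text
t 16.8 pos [0.6275 0.066  0.0444] yaw 11.34 zaxis [-0.  0. -1.] F [-0.1  0.4  0.1] open mm 49.7 j [0.05 0.67 1.43 0.   1.04 1.42]
```

```bash
python3 go.py .4621 .2563 .105 -6.5
```

```text
t 16.8 pos [0.6275 0.066  0.0444] yaw 11.34 zaxis [-0.  0. -1.] F [-0.1  0.4  0.1] open mm 49.7 j [0.05 0.67 1.43 0.   1.04 1.42]
rot z deg: 17.84
slide after rot (mm): [-185.8 -170.3  -60.6]
```

Request:
play_rows:
  rows:
    - {"slide":[0,0,-15],"rot":[0,0,0]}
    - {"slide":[0,0,-25],"rot":[0,0,0]}
    - {"slide":[0,0,-20],"rot":[0,0,0]}
    - {"slide":[0,0,0],"rot":[0,0,6]}
    - {"slide":[0,0,0],"rot":[0,0,6]}
    - {"slide":[0,0,0],"rot":[0,0,5.8]}
    - {"slide":[-15,-14,0],"rot":[0,0,0]}
    - {"slide":[-27,-25,0],"rot":[0,0,0]}
    - {"slide":[-27,-25,0],"rot":[0,0,0]}
    - {"slide":[-27,-25,0],"rot":[0,0,0]}
    - {"slide":[-27,-25,0],"rot":[0,0,0]}
    - {"slide":[-27,-25,0],"rot":[0,0,0]}

```text
time: 18.0
tool_pos: [0.493, 0.222, 0.1054]
tcp_rot: [-3.136, 0.177, -0.001]
wrist_force: [0.2, 0.7, -3.5]
opening: 0.529
```

Request:
play_rows:
  rows:
    - {"slide":[-24,-21,0],"rot":[0,0,0]}
    - {"slide":[-12,-10,0],"rot":[0,0,0]}
    - {"slide":[0,0,0],"rot":[0,0,0]}
    - {"slide":[0,0,0],"rot":[0,0,0]}
    - {"slide":[0,0,0],"rot":[0,0,0]}

```text
time: 18.5
tool_pos: [0.4625, 0.2551, 0.1046]
tcp_rot: [3.136, -0.179, 0.0]
wrist_force: [0.1, -0.7, -3.4]
opening: 0.535
```

```bash
python3 go.py .4621 .2563 .0545 -6.5
```

```text
t 18.5 pos [0.4625 0.2551 0.1046] yaw -6.52 zaxis [ 2.e-04 -1.e-04 -1.e+00] F [ 0.1 -0.7 -3.4] open mm 50.2 j [ 0.43  0.39  1.71 -0.    1.04  2.12]
rot z deg: -0.02
slide after rot (mm): [-0.6 -1.1 50.1]
```

Request:
play_rows:
  rows:
    - {"slide":[-0.5,-0.5,0],"rot":[0,0,0]}
    - {"slide":[0,0,15],"rot":[0,0,0]}
    - {"slide":[0,0,15],"rot":[0,0,0]}
    - {"slide":[0,0,10],"rot":[0,0,0]}
    - {"slide":[0,0,5],"rot":[0,0,0]}
    - {"slide":[0,0,2],"rot":[0,0,0]}
    - {"slide":[0,0,1.5],"rot":[0,0,0]}
    - {"slide":[0,0,0],"rot":[0,0,0]}
    - {"slide":[0,0,0],"rot":[0,0,0]}
    - {"slide":[0,0,0],"rot":[0,0,0]}

```text
time: 19.5
tool_pos: [0.4614, 0.2565, 0.0563]
tcp_rot: [-3.136, 0.177, -0.001]
wrist_force: [-0.4, 0.9, -3.8]
opening: 0.531
```

```bash
python3 go.py .4621 .2563 .0545 -6.5
```

```text
t 19.5 pos [0.4614 0.2565 0.0563] yaw -6.45 zaxis [ 5.e-04  3.e-04 -1.e+00] F [-0.4  0.9 -3.8] open mm 49.9 j [0.44 0.46 1.74 0.   0.94 2.12]
rot z deg: 0.05
slide after rot (mm): [0.7 0.2 1.8]
```

Request:
play_rows:
  rows:
    - {"slide":[0.5,0,1],"rot":[0,0,0]}
    - {"slide":[0,0,0.5],"rot":[0,0,0]}
    - {"slide":[0,0,0],"rot":[0,0,0]}
    - {"slide":[0,0,0],"rot":[0,0,0]}

```text
time: 19.9
tool_pos: [0.4618, 0.2564, 0.0544]
tcp_rot: [3.137, -0.177, -0.0]
wrist_force: [-0.2, 0.5, -3.0]
opening: 0.532
```

Request:
play_rows:
  rows:
    - {"slide":[0,0,0],"rot":[0,0,0]}
    - {"slide":[0,0,0],"rot":[0,0,0]}
    - {"slide":[0,0,0],"rot":[0,0,0]}
    - {"slide":[0,0,0],"rot":[0,0,0]}
    - {"slide":[0,0,0],"rot":[0,0,0]}
    - {"slide":[0,0,-10],"rot":[0,0,0]}
    - {"slide":[0,0,-30],"rot":[0,0,0]}
    - {"slide":[0,0,-35],"rot":[0,0,0]}
    - {"slide":[0,0,0],"rot":[0,0,-6]}
    - {"slide":[0,0,0],"rot":[0,0,-6]}
    - {"slide":[0,0,0],"rot":[0,0,0]}
  fingers: 94

```text
time: 21.0
tool_pos: [0.4619, 0.2564, 0.1303]
tcp_rot: [-3.137, -0.155, -0.001]
wrist_force: [-0.3, -0.6, 0.6]
opening: 0.997
```

```bash
python3 go.py .6418 -.0986 .12 5.5
```

```text
t 21.0 pos [0.4619 0.2564 0.1303] yaw 5.64 zaxis [ 9.e-04  4.e-04 -1.e+00] F [-0.3 -0.6  0.6] open mm 93.7 j [0.44 0.35 1.69 0.   1.1  1.91]
rot z deg: 0.14
slide after rot (mm): [145.  370.6  10.3]
```

Request:
play_rows:
  rows:
    - {"slide":[7,18,0],"rot":[0,0,0]}
    - {"slide":[14.5,37,0],"rot":[0,0,0]}
    - {"slide":[14.5,37,0],"rot":[0,0,0]}
    - {"slide":[14.5,37,0],"rot":[0,0,0]}
    - {"slide":[14.5,37,0],"rot":[0,0,0]}
    - {"slide":[14.5,37,0],"rot":[0,0,0]}
    - {"slide":[14.5,37,0],"rot":[0,0,0]}
    - {"slide":[14.5,37,0],"rot":[0,0,0]}
    - {"slide":[14.5,37,0],"rot":[0,0,0]}
    - {"slide":[14.5,37,5],"rot":[0,0,0]}
    - {"slide":[7.5,20,5],"rot":[0,0,0]}

```text
time: 22.1
tool_pos: [0.6427, -0.1017, 0.1195]
tcp_rot: [3.138, 0.143, 0.0]
wrist_force: [0.3, 0.4, 0.6]
opening: 1.0
```

Request:
play_rows:
  rows:
    - {"slide":[0,0,0],"rot":[0,0,0]}
    - {"slide":[0,0,0],"rot":[0,0,0]}
    - {"slide":[0,0,0],"rot":[0,0,0]}

```text
time: 22.4
tool_pos: [0.6418, -0.0978, 0.1198]
tcp_rot: [-3.138, -0.151, -0.0]
wrist_force: [0.4, 0.7, -0.2]
opening: 0.998
```

```bash
python3 go.py .6418 -.0986 .0445 5.5
python3 - <<'E'
from fit import *
from rig import viewer
import pickle
c={n:viewer.read_camera(n) for n in("top","side")}; pickle.dump(c,open("cams3.pkl","wb"))
for k,v in c.items(): cv2.imwrite(f"pics/{k}3.png",v["pixels"][:,:,::-1])
for cs in ([c["top"]],[c["side"]]):
    print("ch",fit(cs,"channel",.4499,.2577,-.113,L=[-.2,-.6],zb=.01)[:2])
E
```

```text
t 22.4 pos [ 0.6418 -0.0978  0.1198] yaw 5.53 zaxis [ 0.e+00  1.e-04 -1.e+00] F [ 0.4  0.7 -0.2] open mm 93.8 j [-0.21  0.62  1.32  0.    1.2   1.27]
rot z deg: 0.03
slide after rot (mm): [-0.   0.8 75.3]
ch (array([ 0.44852331,  0.25645588, -0.09687056]), np.float64(235.94625583264374))
ch (array([ 0.44983946,  0.25858774, -0.12362586]), np.float64(473.8416569112032))
```

View pics/side3.png

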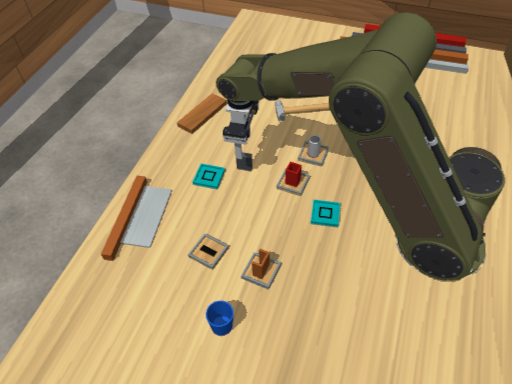

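View pics/top3.png

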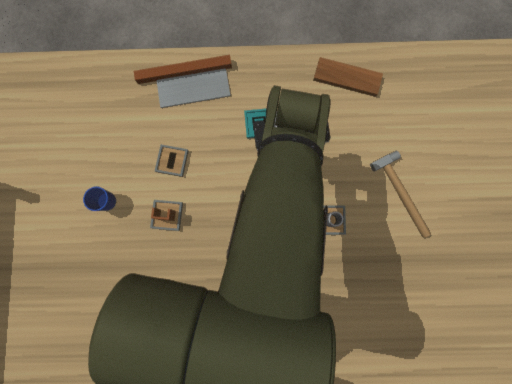

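The channel stands in its tray, at (166,214) in the top view and (261,263) in the side view. It opens the same way as the outline, within about 1 mm. Last is the flat bar, under the gripper.

Request:
play_rows:
  rows:
    - {"slide":[0,0.5,15],"rot":[0,0,0]}
    - {"slide":[0,0,20],"rot":[0,0,0]}
    - {"slide":[0,0,20],"rot":[0,0,0]}
    - {"slide":[0,0,15],"rot":[0,0,0]}
    - {"slide":[0,0,5],"rot":[0,0,0]}
    - {"slide":[0,0,0],"rot":[0,0,0]}
    - {"slide":[0,0,0],"rot":[0,0,0]}
    - {"slide":[0,0,0],"rot":[0,0,0]}

```text
time: 23.3
tool_pos: [0.6425, -0.0994, 0.0454]
tcp_rot: [3.138, 0.152, 0.002]
wrist_force: [0.4, -1.3, 0.4]
opening: 1.006
```

Request:
play_rows:
  rows:
    - {"slide":[0,0,0],"rot":[0,0,0]}
    - {"slide":[0,0,0],"rot":[0,0,0]}
    - {"slide":[0,0,0],"rot":[0,0,0]}
    - {"slide":[0,0,0],"rot":[0,0,0]}
    - {"slide":[0,0,0],"rot":[0,0,0]}
    - {"slide":[0,0,0],"rot":[0,0,0]}
    - {"slide":[0,0,0],"rot":[0,0,0]}
    - {"slide":[0,0,0],"rot":[0,0,0]}
    - {"slide":[0,0,0],"rot":[0,0,0]}
    - {"slide":[0,0,0],"rot":[0,0,0]}
    - {"slide":[0,0,0],"rot":[0,0,0]}
  fingers: 5

```text
time: 24.4
tool_pos: [0.642, -0.0992, 0.0445]
tcp_rot: [-3.138, -0.152, -0.0]
wrist_force: [-0.6, 1.9, 1.3]
opening: 0.209
```

```bash
python3 go.py .629 .2433 .105 -12.2
```

```text
t 24.4 pos [ 0.642  -0.0992  0.0445] yaw 5.54 zaxis [ 0.e+00  2.e-04 -1.e+00] F [-0.6  1.9  1.3] open mm 19.7 j [-0.21  0.71  1.36  0.    1.07  1.26]
rot z deg: 17.74
slide after rot (mm): [ -85.1 -332.   -60.5]
```

Request:
play_rows:
  rows:
    - {"slide":[0,0,-15],"rot":[0,0,0]}
    - {"slide":[0,0,-25],"rot":[0,0,0]}
    - {"slide":[0,0,-20],"rot":[0,0,0]}
    - {"slide":[0,0,0],"rot":[0,0,6]}
    - {"slide":[0,0,0],"rot":[0,0,6]}
    - {"slide":[0,0,0],"rot":[0,0,5.7]}
    - {"slide":[-4,-16,0],"rot":[0,0,0]}
    - {"slide":[-8,-31,0],"rot":[0,0,0]}
    - {"slide":[-8,-31,0],"rot":[0,0,0]}
    - {"slide":[-8,-31,0],"rot":[0,0,0]}
    - {"slide":[-8,-31,0],"rot":[0,0,0]}
    - {"slide":[-8,-31,0],"rot":[0,0,0]}

```text
time: 25.6
tool_pos: [0.6345, 0.0791, 0.1049]
tcp_rot: [3.124, -0.329, -0.0]
wrist_force: [0.4, 0.2, -4.2]
opening: 0.209
```

Request:
play_rows:
  rows:
    - {"slide":[-8,-31,0],"rot":[0,0,0]}
    - {"slide":[-8,-31,0],"rot":[0,0,0]}
    - {"slide":[-8,-31,0],"rot":[0,0,0]}
    - {"slide":[-8,-31,0],"rot":[0,0,0]}
    - {"slide":[-6,-24,0],"rot":[0,0,0]}
    - {"slide":[-3,-12,0],"rot":[0,0,0]}
    - {"slide":[0,0,0],"rot":[0,0,0]}
    - {"slide":[0,0,0],"rot":[0,0,0]}
    - {"slide":[0,0,0],"rot":[0,0,0]}

```text
time: 26.5
tool_pos: [0.6288, 0.2408, 0.1045]
tcp_rot: [3.124, -0.334, -0.0]
wrist_force: [-0.3, -0.3, -4.7]
opening: 0.209
```

```bash
python3 go.py .629 .2433 .0545 -12.2
```

```text
t 26.5 pos [0.6288 0.2408 0.1045] yaw -12.21 zaxis [-2.e-04 -3.e-04 -1.e+00] F [-0.3 -0.3 -4.7] open mm 19.6 j [ 0.31  0.68  1.25 -0.    1.21  2.1 ]
rot z deg: -0.01
slide after rot (mm): [-0.3 -2.4 50. ]
```

Request:
play_rows:
  rows:
    - {"slide":[0,-1.5,0],"rot":[0,0,0]}
    - {"slide":[0,0,15],"rot":[0,0,0]}
    - {"slide":[0,0,15],"rot":[0,0,0]}
    - {"slide":[0,0,10],"rot":[0,0,0]}
    - {"slide":[0,0,5],"rot":[0,0,0]}
    - {"slide":[0,0,2],"rot":[0,0,0]}
    - {"slide":[0,0,1.5],"rot":[0,0,0]}
    - {"slide":[0,0,0],"rot":[0,0,0]}
    - {"slide":[0,0,0],"rot":[0,0,0]}
    - {"slide":[0,0,0],"rot":[0,0,0]}

```text
time: 27.5
tool_pos: [0.6291, 0.2436, 0.0564]
tcp_rot: [-3.124, 0.333, -0.001]
wrist_force: [-0.6, -0.4, -5.3]
opening: 0.211
```

```bash
python3 go.py .629 .2433 .0545 -12.2
```

```text
t 27.5 pos [0.6291 0.2436 0.0564] yaw -12.16 zaxis [ 6.e-04  2.e-04 -1.e+00] F [-0.6 -0.4 -5.3] open mm 19.8 j [0.32 0.74 1.27 0.   1.13 2.1 ]
rot z deg: 0.04
slide after rot (mm): [-0.   0.3  1.9]
```

Lower, release, rise, then swing the arm back out of the cameras' view for the last check.

Request:
play_rows:
  rows:
    - {"slide":[0,0,1],"rot":[0,0,0]}
    - {"slide":[0,0,0.5],"rot":[0,0,0]}
    - {"slide":[0,0,0],"rot":[0,0,0]}
    - {"slide":[0,0,0],"rot":[0,0,0]}
    - {"slide":[0,0,0],"rot":[0,0,0]}

```text
time: 28.0
tool_pos: [0.629, 0.2436, 0.0545]
tcp_rot: [-3.124, 0.333, -0.0]
wrist_force: [-0.1, -0.5, -4.3]
opening: 0.212
```

Request:
play_rows:
  rows:
    - {"slide":[0,0,0],"rot":[0,0,0]}
    - {"slide":[0,0,0],"rot":[0,0,0]}
    - {"slide":[0,0,0],"rot":[0,0,0]}
    - {"slide":[0,0,0],"rot":[0,0,0]}
    - {"slide":[0,0,0],"rot":[0,0,0]}
    - {"slide":[0,0,-10],"rot":[0,0,0]}
    - {"slide":[0,0,-30],"rot":[0,0,0]}
    - {"slide":[0,0,-40],"rot":[0,0,0]}
    - {"slide":[0,0,-40],"rot":[0,0,0]}
    - {"slide":[0,0,-40],"rot":[0,0,0]}
    - {"slide":[0,0,-30],"rot":[0,0,0]}
    - {"slide":[0,0,0],"rot":[0,0,0]}
  fingers: 94

```text
time: 29.2
tool_pos: [0.63, 0.2439, 0.2506]
tcp_rot: [-3.12, 0.332, -0.012]
wrist_force: [-0.3, 0.4, 0.4]
opening: 1.0
```

```bash
python3 go.py .34 -.12 .24 -12.2
```

```text
t 29.2 pos [0.63   0.2439 0.2506] yaw -12.15 zaxis [ 0.008   0.0026 -1.    ] F [-0.3  0.4  0.4] open mm 94.0 j [0.32 0.57 1.08 0.   1.48 2.1 ]
rot z deg: 0.05
slide after rot (mm): [-206.5  417.    10.6]
```

Request:
play_rows:
  rows:
    - {"slide":[-6,19,0],"rot":[0,0,0]}
    - {"slide":[-12,38,0],"rot":[0,0,0]}
    - {"slide":[-12,38,0],"rot":[0,0,0]}
    - {"slide":[-12,38,0],"rot":[0,0,0]}
    - {"slide":[-12,38,0],"rot":[0,0,0]}
    - {"slide":[-12,38,0],"rot":[0,0,0]}
    - {"slide":[-12,38,0],"rot":[0,0,0]}
    - {"slide":[-12,38,0],"rot":[0,0,0]}
    - {"slide":[-12,38,0],"rot":[0,0,0]}
    - {"slide":[-12,38,0],"rot":[0,0,0]}
    - {"slide":[-12,38,0],"rot":[0,0,0]}
    - {"slide":[-12,38,0],"rot":[0,0,0]}

```text
time: 30.4
tool_pos: [0.4008, -0.1556, 0.2443]
tcp_rot: [-3.124, 0.332, 0.0]
wrist_force: [0.8, 0.3, -0.6]
opening: 1.001
```

Request:
play_rows:
  rows:
    - {"slide":[-12,38,0],"rot":[0,0,0]}
    - {"slide":[-12,38,0],"rot":[0,0,0]}
    - {"slide":[-12,38,0],"rot":[0,0,0]}
    - {"slide":[-12,38,0],"rot":[0,0,0]}
    - {"slide":[-12,38,0],"rot":[0,0,0]}
    - {"slide":[-12,38,0],"rot":[0,0,0]}
    - {"slide":[-12,38,0],"rot":[0,0,0]}
    - {"slide":[-12,38,0],"rot":[0,0,0]}
    - {"slide":[-12,38,0],"rot":[0,0,0]}
    - {"slide":[-6,19,0],"rot":[0,0,0]}
    - {"slide":[0,0,0],"rot":[0,0,0]}
    - {"slide":[0,0,0],"rot":[0,0,0]}

```text
time: 31.6
tool_pos: [0.2145, -0.483, 0.2441]
tcp_rot: [-3.123, 0.333, 0.0]
wrist_force: [1.0, -0.7, 0.4]
opening: 0.997
```

```bash
python3 go.py
cat > m4.py <<'E'
from fit import *
from rig import viewer
import pickle
c={n:viewer.read_camera(n) for n in("top","side")}; pickle.dump(c,open("cams4.pkl","wb"))
k=3.5
for n,(u0,v0,u1,v1) in(("top",(140,100,360,265)),("side",(180,110,350,280))):
    cv2.imwrite(f"pics/{n}4.png",cv2.resize(c[n]["pixels"][v0:v1,u0:u1,::-1],None,fx=k,fy=k,interpolation=cv2.INTER_CUBIC))
g={"round_tube":(.4395,-.226,0),"square_tube":(.470,-.084,-.081),"channel":(.4498,.2577,-.113),"flat_bar":(.629,.2433,-.213)}
for n,p in g.items():
    for cs in ([c["top"],c["side"]],[c["top"]],[c["side"]]):
        q,f,_=fit(cs,n,*p,L=[-.2,-.6],zb=.01,m=12)
        print(n,"err mm",((q[:2]-p[:2])*1000).round(1),"deg",np.degrees(q[2]-p[2]).round(1))
E
python3 m4.py
```

```text
t 31.6 pos [ 0.2145 -0.483   0.2441] yaw -12.19 zaxis [-2.e-04  9.e-04 -1.e+00] F [ 1.  -0.7  0.4] open mm 93.7 j [-1.22  0.24  1.56  0.    1.34  0.56]
round_tube err mm [-0.2  0.3] deg 1.6
round_tube err mm [-0.8 -0.6] deg 3.4
round_tube err mm [0.5 2.5] deg 3.3
square_tube err mm [0.4 0.5] deg -0.2
square_tube err mm [-0.2 -0.8] deg 0.1
square_tube err mm [0.3 0.8] deg -1.7
channel err mm [-0.2  0.4] deg -0.6
channel err mm [-1.2 -1. ] deg 0.9
channel err mm [-0.   0.9] deg -1.2
flat_bar err mm [-0.3  0.5] deg 1.2
flat_bar err mm [0.5 0.8] deg 2.8
flat_bar err mm [-0.5  0.5] deg 0.3
```

View pics/top4.png

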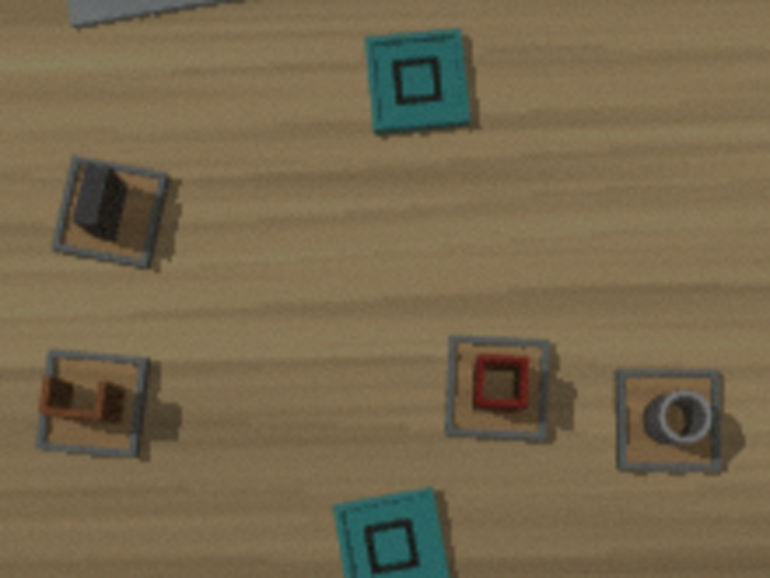

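View pics/side4.png

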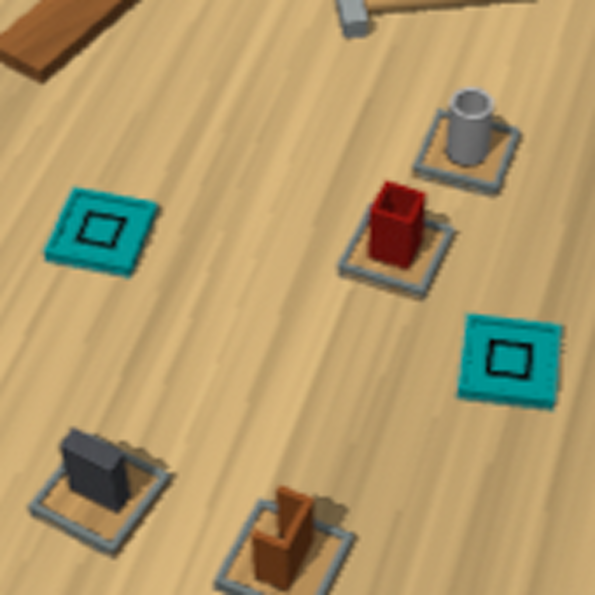

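All four offcuts stand upright over their outlines: top crop (100,200), (80,400), (500,385) and (680,415). The fits are within about 1 mm, and the arm is clear.

```bash
python3 -c "
from rig import job,observe
print(job.sign_off(), observe()['time'])"
```

```text
the job is handed in; nothing more can be done
the job is handed in; nothing more can be done
```

I stood the round tube, square tube, channel and flat bar, in that order, each in the matching wood-floored tray, then let go. The job was handed in at about 32 s on the robot's clock. I did not touch the turquoise look-alikes, the hammer or the tin.

- **Position:** the last fit using both cameras puts every offcut within about 0.6 mm of its target.
- **Turn:** the square tube, channel and flat bar are within about 1.2° of their outlines, and the channel opens the same way as its painted U.
- **Disagreements:** fits from a single camera were looser. The side view put the round tube 2.5 mm off in y, and the top view put the flat bar 2.8° off. The other single-camera fits were within about 1.6 mm and 1.7°, leaving out the round tube's turn, which does not matter.
- **Forces and clearance:** wrist force readings at the end of each move stayed under about 6 N. The arm was parked clear of everything before I handed the job in.

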